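# Twist the outer shell shut over the tea tin

### The job

The brass tea tin already stands in its dock; close the canister against the monsoon damp. Put the tall blue shell over the tin with its two yellow ears down in the gaps between the dock's red clips, twist it clockwise (seen from above) until both ears are fully home under the clips, and let go. Leave the small green shell where it stands.

Things in the scene. Friction and masses are not known exactly. Their poses are not given: they have to be found in the camera images.
- shell: Tall blue round shell, mouth down: 84 mm diameter, 78 bore, 90 high, 0.2 kg. Black grip bar on top along its x: 60 long, 20 wide, 34 tall (90 to 124 above the mouth); pick it up by this. Two yellow ears at the mouth along +x and -x (in line with the bar), 18 wide, 0 to 6 mm above the mouth, reaching 60 mm from the axis. Origin: centre of the mouth plane; z up. A half turn looks the same.
- dock: Fixed plate, 152 mm across, 8 thick; mid ring 12 high, 68 wide, tapering to 62. Two 40 mm wide red clips on its +x and -x; roofs 50-74 mm from axis, underside 14 above plate. Shell goes down with ears 40-140 deg anticlockwise of clips, turns clockwise; ears stop a few deg past locked: shell x along dock x (either way), mouth on plate, 8 mm above origin. Origin: centre of underside; z up.
- tin: Brass-coloured closed tea tin, the inner shell: 50 mm diameter, 74 mm high, 0.15 kg. It stands loose and upright inside the dock's ring on the plate, so its top is 82 mm above the worktop, and stays there. Origin: centre of its underside; z up.
- spare: Bystander: small green shell of another canister, mouth down, 60 mm diameter and 55 mm high, no ears, the same black grip bar on top. Too short to close over the tin. Origin: centre of its mouth plane, on the worktop. Not to be disturbed.
Things that resemble listed ones, but are neither listed nor needed, are in the scene too. What is shaped like the dock but purple or turquoise is not meant.

How it is judged:
At the end, for the whole second after the job is handed in: The blue shell rests on the dock plate (mouth within 5 mm of it), upright within 6 degrees, centred within 12 mm, its ears turned to within 12 degrees of the line of the clips and so under both roofs, the tin still standing upright inside it, everything at rest and released (z of shell in the frame of dock between 0.004 and 0.013 m and horizontal distance between each of shell, tin and dock below 0.012 m and angle between the x axis of shell and the x axis of dock, either way round below 0.21 rad and angle between shell's own z axis and vertical below 0.1 rad and angle between tin's own z axis and vertical below 0.15 rad and linear speed of shell below 0.02 m/s); the robot touches nothing.
It fails at once if the small green shell is moved more than 30 mm (distance of spare from where it was at the start of the episode above 0.03 m).
It also fails if it takes over 42 s, if anything falls off the work surface, if the arm or the gripper's body presses on something with over 40 N, if the wrist force passes 120 N, or if a joint passes its speed limit or range.

### The arm

A 6-joint arm with a two-finger parallel gripper is mounted at the origin on the work surface. World frame = base frame: x ahead of the robot, y to its left, z up, the work surface at z = 0. Lengths are in m, angles in rad, forces in N, time in s.
With the tool pointing down it reaches from about 0.275 to 0.725 m from the base axis. Payload 15.9 kg.
Tool frame: the origin (TCP) lies on the centre line of the jaws, within the pads' length; the fingertips stand 19 mm ahead of it and the grasp point (between the pads) is the TCP; y points along the fingers, z is the direction in which the jaws open and shut, and the axes are right-handed (so a half turn about y gives the same grasp; the last joint's range is limited). The gripper opens to 85 mm and grips with 20 to 120 N. Pads are 22 mm wide; open, the fingers measure 114 mm over their backs; the gripper's body (76 mm by 85 mm) begins 54 mm behind the grasp point. The pads swing forward as they close: fully open they stand 13 mm farther back than shut.
Start: joints at [1.16, 0.213, -0.034, 1.323, 0, 1.571], TCP at [0.2, 0.458, 0.25] pointing down, gripper open.
Joint ranges: [-2.98, 2.98], [-0.74, 1.72], [-1.14, 1.35], [-2.1, 2.04], [-1.57, 1.44], [-3.14, 3.14]. Speed limits (rad/s): [1.89, 1.89, 2.39, 2.57, 3.14, 3.14].

### API

Orientations are given as a rotation vector (axis times angle).
In Python, from cell import bot gives the robot as it stands. The module is installed in compiled form; this text tells all that it offers.
- The arm moves only by the tool send_rows, never from a script. Its argument "moves" is a list of rows, each a list of 6 numbers: the shift along the tool's x, y, z in m, then the turn, a rotation vector about the tool's x, y, z in degrees. In form: [[tx, ty, tz, wx, wy, wz], ...]. A call has 1 to 10 rows; each row is the pose to reach, as a shift and turn from the pose commanded when the call began, along the tool's axes at that moment; what a row does not reach only later rows make up. A row lasts 1/12 s, in which the tool goes at most 41.7 mm and 7.16 degrees, less where a joint would pass 70% of its speed; a pose out of reach is approached as far as the arm can. A call with a gripper value outside its range is refused whole. "grip" is the finger opening in m, from 0 to 0.0854, set as the call begins (left out, the last holds). The fingers move at their own pace and stop on an object; "force" is the grip in N (left out, the last holds). Time passes only in rows, so rows that repeat a pose let the fingers close. It gives the time, the measured TCP pose, the force and the opening at its end, in the units of the state.
- bot.sense(): the state, without advancing time (a new reading comes with each control period).
- bot.camera(name): name is "side" or "top"; returns a dict with "color" (400x640x3 uint8, blue, green, red), "K" (3x3 intrinsics, pixels), "world_from_camera" (4x4, takes a point from camera to world coordinates). Camera axes: x right, y down, z forward; pixel columns grow to the right and rows downward; lengths in m; the calibration is good to about 2 mm. A picture is of the moment at which its call begins. There is no depth.
- bot.close_job(): hands the job in, once; it reports no verdict.
The state is a dict: "clock": time; "q": joint angles; "dq": joint speeds; "tau": joint torques, N m; "tool_pos": TCP position; "tcp_rot": TCP orientation; "ft_force": force on the tool from outside, world axes, zero at the start; "wrist_torque": the same for the moment, N m; "grip_width": finger opening in m.
Only numpy, scipy, OpenCV 4.12 (cv2) and the standard library are available. Lean on these libraries where they do the work, as an engineer would, in place of code of your own. Each camera call takes 0.05 s, during which the arm holds its last target.

## Working session

There is one attempt and no reset: what is moved stays moved. The work goes in short steps, Python scripts to look and compute and a tool call to move; the robot and the scene stay as the last step left them, time stands still between calls to the robot, and variables do not carry over. Pictures are saved under pics/ and viewed, and the job is handed in when it is done.

Besides the shell and the picture viewer there is one more tool, called after "Call:" in YAML: its name, and indented under it one key for each argument. send_rows: Moves the arm, as the interface text tells. Its arguments: {"type":"object","properties":{"moves":{"type":"array"},"grip":{"type":"number"},"force":{"type":"number"}},"required":["moves"]}

```bash
mkdir -p pics; python3 - <<'E'
from cell import bot
import cv2,numpy as np
np.set_printoptions(precision=4,suppress=True)
s=bot.sense();print(s)
for n in("top","side"):
    c=bot.camera(n);cv2.imwrite(f"pics/{n}0.png",c["color"]);print(n,c["K"],c["world_from_camera"])
E
```

```text
{'clock': 0.0, 'q': array([ 1.16  ,  0.2134, -0.035 ,  1.3235,  0.    ,  1.5708]), 'dq': array([-0.0008, -0.0005,  0.0014,  0.0004,  0.0004,  0.0005]), 'tau': array([ -0.0063, -68.6161,  48.7118,   0.0176,  -0.0003,  -0.    ]), 'tool_pos': array([0.1995, 0.4581, 0.2498]), 'tcp_rot': array([-1.5478,  0.3225, -0.3221]), 'ft_force': array([ 0.0348, -1.17  ,  0.514 ]), 'wrist_torque': array([ 0.0089, -0.0162,  0.0033]), 'grip_width': 0.08533315128798794}
top [[438.0414   0.     320.9661]
 [  0.     438.0414 201.8851]
 [  0.       0.       1.    ]] [[ 0.0268 -0.993   0.1151  0.4154]
 [-0.9996 -0.0278 -0.0077 -0.0055]
 [ 0.0109 -0.1149 -0.9933  1.0039]
 [ 0.      0.      0.      1.    ]]
side [[368.4196   0.     321.3551]
 [  0.     368.4196 195.4858]
 [  0.       0.       1.    ]] [[-0.8436 -0.3761  0.3832  0.2634]
 [-0.5369  0.5966 -0.5965  0.3955]
 [-0.0043 -0.709  -0.7052  0.5149]
 [ 0.      0.      0.      1.    ]]
```

View pics/top0.png

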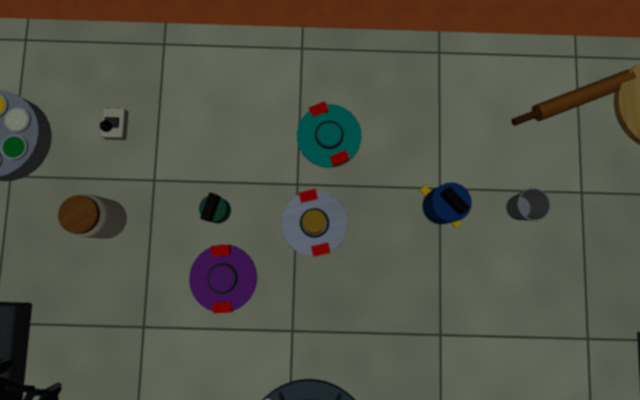

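View pics/side0.png

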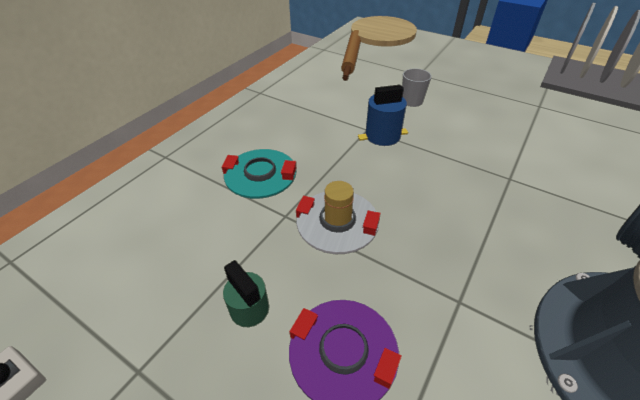

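The white dock with the tin is at about (315,222) in the top view, and the blue shell is at (448,203) with its ears at (426,190) and (457,223). The green shell is at (214,208). Next I'll measure them.

```bash
cat > h.py <<'E'
import cv2,numpy as np
np.set_printoptions(precision=4,suppress=True)
def ray(c,uv,z):
    K=c["K"];T=c["world_from_camera"]
    d=T[:3,:3]@np.linalg.inv(K)@np.array([uv[0],uv[1],1.]);o=T[:3,3]
    return (o+d*(z-o[2])/d[2])[:2]
def mask(c,lo,hi,box):
    h=cv2.cvtColor(c["color"],cv2.COLOR_BGR2HSV);m=cv2.inRange(h,np.array(lo),np.array(hi))
    o=np.zeros_like(m);x0,y0,x1,y1=box;o[y0:y1,x0:x1]=m[y0:y1,x0:x1];return o
def blobs(m,amin=8):
    n,l,s,ce=cv2.connectedComponentsWithStats(m)
    return [(s[i,4],ce[i],(l==i)) for i in range(1,n) if s[i,4]>=amin]
def planepts(c,b,z):
    ys,xs=np.nonzero(b);return np.array([ray(c,(x,y),z) for x,y in zip(xs,ys)])
def bar(c,box,z,v=45):
    m=mask(c,(0,0,0),(180,255,v),box)
    r=[]
    for a,ce,b in blobs(m,30):
        p=planepts(c,b,z).astype(np.float32);rr=cv2.minAreaRect(p*1000)
        d=p-p.mean(0);w,V=np.linalg.eigh(d.T@d);v_=V[:,1]
        r.append((a,ce,p.mean(0),np.degrees(np.arctan2(v_[1],v_[0]))%180,rr))
    return r
E
python3 - <<'E'
from cell import bot
from h import *
t=bot.camera("top");s=bot.camera("side")
for nm,c,bb,eb,db in(("top",t,(415,175,485,240),(410,175,480,240),(275,180,355,262)),("side",s,(350,75,425,150),(345,110,425,150),(290,180,385,255))):
    print(nm)
    for b in bar(c,bb,.124): print(" bar",b)
    for a,ce,b in blobs(mask(c,(20,120,90),(35,255,255),eb),4):
        p=planepts(c,b,.006);print(" ear",a,ce,p.mean(0))
    for a,ce,b in blobs(mask(c,(0,180,100),(8,255,255),db)|mask(c,(172,180,100),(180,255,255),db),10):
        p=planepts(c,b,.026);print(" clip",a,ce,p.mean(0),cv2.minAreaRect((p*1000).astype(np.float32)))
    for a,ce,b in blobs(mask(c,(14,120,60),(30,255,255),db),20):
        p=planepts(c,b,.082);print(" tin",a,ce,p.mean(0),cv2.minEnclosingCircle((p*1000).astype(np.float32)))
cv2.imwrite("pics/z1.png",np.hstack([cv2.resize(t["color"][170:270,410:500],None,fx=4,fy=4),cv2.resize(t["color"][170:270,270:360],None,fx=4,fy=4)]))
cv2.imwrite("pics/z2.png",np.hstack([cv2.resize(s["color"][70:160,340:440],None,fx=4,fy=4),cv2.resize(s["color"][170:260,290:390],None,fx=4,fy=4)]))
E
```

```text
top
 bar (np.int32(432), array([454.2523, 200.5625]), array([ 0.5277, -0.2827], dtype=float32), np.float32(46.561115), ((527.872314453125, -283.20770263671875), (62.36290740966797, 29.445438385009766), 45.506649017333984))
 bar (np.int32(363), array([431.8678, 209.3333]), array([ 0.5085, -0.2371], dtype=float32), np.float32(22.712418), ((510.1067199707031, -241.34938049316406), (75.61548614501953, 44.60755157470703), 25.82648277282715))
 ear 66 [424.5303 189.7879] [ 0.5658 -0.2514]
 ear 38 [456.5    223.3421] [ 0.4903 -0.3246]
 clip 154 [307.7403 195.1429] [0.5431 0.017 ] ((543.0853881835938, 16.894153594970703), (21.47305679321289, 36.039981842041016), 15.758448600769043)
 clip 155 [320.3677 249.2   ] [ 0.423  -0.0146] ((422.8489990234375, -14.798368453979492), (20.888132095336914, 36.079288482666016), 15.520060539245605)
 tin 428 [313.4463 221.0444] [0.4811 0.0021] ((480.94256591796875, 1.8272716999053955), 24.776947021484375)
side
 bar (np.int32(447), array([388.1298,  94.2998]), array([ 0.5187, -0.2606], dtype=float32), np.float32(86.88348), ((519.51318359375, -262.4986572265625), (56.831199645996094, 80.89324188232422), 23.65863609313965))
 ear 27 [404.0741 131.2222] [ 0.4901 -0.3219]
 ear 48 [362.625  136.6042] [ 0.5632 -0.2506]
 clip 205 [304.4683 204.9268] [0.5422 0.0191] ((540.8592529296875, 22.89330291748047), (23.71819305419922, 51.819969177246094), 13.526008605957031)
 clip 264 [370.8826 222.3636] [ 0.42   -0.0082] ((420.4150695800781, -8.459259033203125), (21.807222366333008, 50.730316162109375), 15.949370384216309)
 tin 1066 [338.2233 202.53  ] [0.4671 0.0276] ((466.79705810546875, 26.1652774810791), 50.249488830566406)
```

```bash
sleep 1
```

```text
(no output)
```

View pics/z1.png

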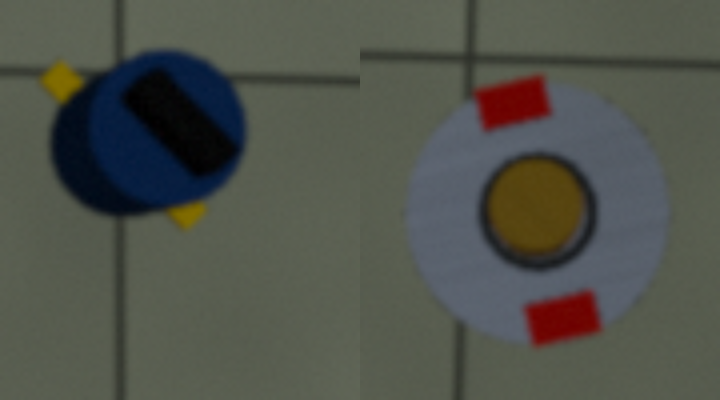

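View pics/z2.png

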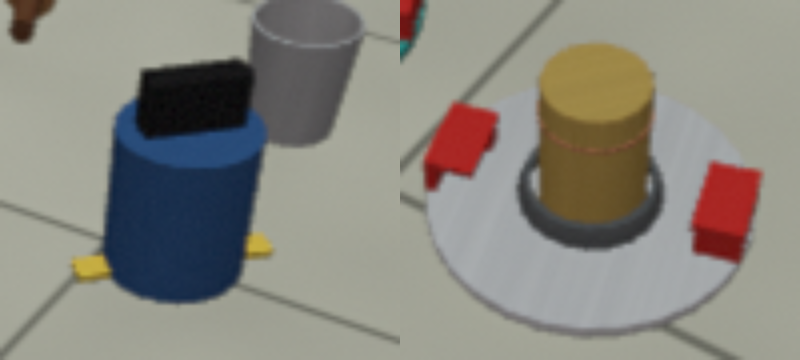

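```bash
python3 - <<'E'
from cell import bot
from h import *
from scipy.optimize import least_squares
from scipy.spatial.transform import Rotation as R
st=bot.sense();M=R.from_rotvec(st["tcp_rot"]).as_matrix();print(st["clock"],M)
t=bot.camera("top");s=bot.camera("side")
a=np.radians(45);ax=np.array([np.cos(a),np.sin(a)])
for nm,c,eb in(("top",t,(410,175,480,240)),("side",s,(345,110,425,150))):
    m=mask(c,(20,100,60),(35,255,255),eb);ps=[planepts(c,b,.006) for _,_,b in blobs(m,4)]
    ps.sort(key=lambda p:(p@ax).mean());lo,hi=(ps[0]@ax).min(),(ps[-1]@ax).max()
    n=np.array([-ax[1],ax[0]]);print(nm,"len",hi-lo,"mid along",(lo+hi)/2, "perp",[((p@n).min(),(p@n).max()) for p in ps])
    for off in ((ps[0]@n).min()+(ps[0]@n).max())/2,((ps[-1]@n).min()+(ps[-1]@n).max())/2: print(ax*(lo+hi)/2+n*off)
# plate: edge of hue/brightness vs table -> light bluish
for nm,c,db in(("top",t,(270,175,365,270)),("side",s,(285,180,390,260))):
    im=c["color"].astype(int);m=((im[...,0]-im[...,2])>-2).astype(np.uint8)*255
    o=np.zeros_like(m);x0,y0,x1,y1=db;o[y0:y1,x0:x1]=m[y0:y1,x0:x1]
    cn=max(cv2.findContours(o,0,cv2.CHAIN_APPROX_NONE)[0],key=cv2.contourArea)
    P=np.array([ray(c,p[0],.008) for p in cn])
    r=least_squares(lambda v:np.hypot(*(P-v[:2]).T)-v[2],[.48,0,.076],loss="soft_l1",f_scale=.002);print(nm,"plate",r.x,len(P))
    ring=mask(c,(0,0,0),(180,255,80),(292,200,336,246) if nm=="top" else (315,195,360,235))
    cv2.imwrite(f"pics/m_{nm}.png",o)
E
```

```text
0.2 [[ 0.9168 -0.0002  0.3993]
 [-0.3993 -0.0006  0.9168]
 [ 0.     -1.     -0.0006]]
top len 0.1219781591439879 mid along 0.17150207729092445 perp [(np.float64(-0.5875932845181325), np.float64(-0.5676739189748589)), (np.float64(-0.58831101945036), np.float64(-0.5682025420260124))]
[ 0.5297 -0.2872]
[ 0.5302 -0.2876]
side len 0.12015042132364702 mid along 0.17192652194687866 perp [(np.float64(-0.587785839097289), np.float64(-0.5636615064393121)), (np.float64(-0.587202356187349), np.float64(-0.5646701454701821))]
[ 0.5287 -0.2855]
[ 0.5288 -0.2857]
top plate [0.4829 0.0014 0.0741] 220
side plate [0.4798 0.0125 0.065 ] 286
```

Call:
send_rows:
  moves:
    - [0.03,0,-0.0275,0,5.5,0]
    - [0.06,0,-0.055,0,11,0]
    - [0.09,0,-0.0825,0,16.5,0]
    - [0.12,0,-0.11,0,22,0]
    - [0.15,0,-0.1375,0,27.5,0]
    - [0.18,0,-0.165,0,33,0]
    - [0.21,0,-0.1925,0,38.5,0]
    - [0.24,0,-0.22,0,44,0]
    - [0.27,0,-0.2475,0,49.5,0]
    - [0.3,0,-0.275,0,55,0]
  grip: 0.06

```text
clock: 1.13
tool_pos: [0.3651, 0.0845, 0.2505]
tcp_rot: [-1.295, 1.064, -1.064]
ft_force: [-0.1, 0.4, 0.5]
grip_width: 0.0598
```

```bash
cat > d.py <<'E'
import sys
from cell import bot
from h import *
from scipy.spatial.transform import Rotation as R
# target x y z jawdeg
x,y,z,j=map(float,sys.argv[1:5])
s=bot.sense();M=R.from_rotvec(s["tcp_rot"]).as_matrix()
print(s["clock"],s["tool_pos"],"jaw",np.degrees(np.arctan2(M[1,2],M[0,2])),"w",s["grip_width"],"q",s["q"],"F",s["ft_force"],s["wrist_torque"])
a=np.radians(j);zt=np.array([np.cos(a),np.sin(a),0]);yt=np.array([0,0,-1.]);T=np.stack([np.cross(yt,zt),yt,zt],1)
print("d mm",M.T@(np.array([x,y,z])-s["tool_pos"])*1000,"turn",R.from_matrix(M.T@T).as_rotvec(degrees=True))
E
python3 d.py .5297 -.287 .2 -45
```

```text
1.1333 [0.3651 0.0845 0.2505] jaw 11.200021455062304 w 0.05977935324457925 q [ 0.2274 -0.0451 -0.3182  1.2969  0.      1.6027] F [-0.069   0.4221  0.4894] [ 0.0692 -0.082   0.0745]
d mm [396.3708  50.5984  89.2554] turn [-0.0386 56.2    -0.0231]
```

Call:
send_rows:
  moves:
    - [0.04,0.005,0.009,0,5.6,0]
    - [0.08,0.01,0.018,0,11.2,0]
    - [0.12,0.015,0.027,0,16.8,0]
    - [0.16,0.02,0.036,0,22.5,0]
    - [0.2,0.025,0.045,0,28,0]
    - [0.24,0.03,0.054,0,33.7,0]
    - [0.28,0.035,0.063,0,39.3,0]
    - [0.32,0.04,0.072,0,45,0]
    - [0.36,0.045,0.081,0,50.6,0]
    - [0.396,0.05,0.089,0,56.2,0]

```text
clock: 1.97
tool_pos: [0.5312, -0.2864, 0.1997]
tcp_rot: [-0.728, 1.761, -1.761]
ft_force: [0.2, 0.9, 1.1]
grip_width: 0.06
```

Call:
send_rows:
  moves:
    - [0,0,0,0,0,0]
    - [0,0,0,0,0,0]
    - [0,0,0,0,0,0]

```text
clock: 2.22
tool_pos: [0.5306, -0.2837, 0.2]
tcp_rot: [-0.733, 1.757, -1.756]
ft_force: [0.2, 0.2, -0.2]
grip_width: 0.0602
```

```bash
python3 d.py .5297 -.287 .113 -45; python3 - <<'E'
from cell import bot
from h import *
t=bot.camera("top");s=bot.camera("side")
cv2.imwrite("pics/z3.png",np.hstack([cv2.resize(t["color"][150:270,390:510],(390,390)),cv2.resize(s["color"][20:160,320:460],(390,390))]))
E
```

```text
2.2167 [ 0.5306 -0.2837  0.2   ] jaw -44.70462554166581 w 0.06018969543239773 q [-0.4911  0.4382  0.1522  1.2856  0.0002  1.8599] F [ 0.2352  0.2336 -0.1732] [-0.0549  0.073  -0.0242]
d mm [ 2.9385 87.0135  1.78  ] turn [0.0466 0.2954 0.0036]
```

View pics/z3.png

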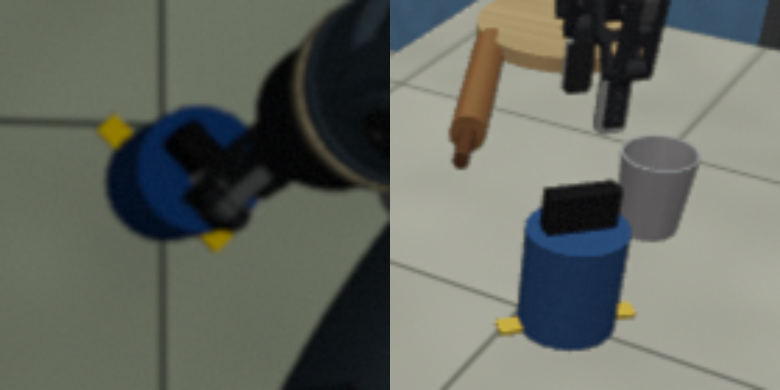

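The open fingers straddle the black bar, and the ears are unchanged. I'll descend and grip.

Call:
send_rows:
  moves:
    - [0.002,0.015,0.002,0,0,0]
    - [0.003,0.03,0.002,0,0,0]
    - [0.003,0.045,0.002,0,0,0]
    - [0.003,0.06,0.002,0,0,0]
    - [0.003,0.07,0.002,0,0,0]
    - [0.003,0.08,0.002,0,0,0]
    - [0.003,0.087,0.002,0,0,0]
    - [0.003,0.087,0.002,0,0,0]

```text
clock: 2.98
tool_pos: [0.5296, -0.2869, 0.1123]
tcp_rot: [-0.734, 1.758, -1.756]
ft_force: [0.1, 1.1, 0.8]
grip_width: 0.0601
```

Call:
send_rows:
  moves:
    - [0,0,0,0,0,0]
    - [0,0,0,0,0,0]
    - [0,0,0,0,0,0]
    - [0,0,0,0,0,0]
    - [0,0,0,0,0,0]
    - [0,0,0,0,0,0]
  grip: 0.0
  force: 80

```text
clock: 3.48
tool_pos: [0.5306, -0.2878, 0.1141]
tcp_rot: [-0.731, 1.756, -1.758]
ft_force: [0.0, -0.7, 7.2]
grip_width: 0.0186
```

```bash
python3 d.py .5297 -.287 .24 -45
```

```text
3.4833 [ 0.5306 -0.2878  0.1141] jaw -44.7384835409132 w 0.0186039711819674 q [-0.497   0.4796 -0.0046  1.0851  0.      1.8547] F [ 0.0303 -0.7408  7.1789] [0.1062 0.1497 0.0397]
d mm [   0.028  -125.9221   -1.0118] turn [-0.0802  0.2615 -0.025 ]
```

Call:
send_rows:
  moves:
    - [0,-0.008,0,0,0,0]
    - [0,-0.02,0,0,0,0]
    - [0,-0.035,0,0,0,0]
    - [0,-0.052,0,0,0,0]
    - [0,-0.07,0,0,0,0]
    - [0,-0.09,0,0,0,0]
    - [0,-0.108,0,0,0,0]
    - [0,-0.12,0,0,0,0]
    - [0,-0.126,0,0,0,0]
    - [0,-0.126,0,0,0,0]

```text
clock: 4.32
tool_pos: [0.5305, -0.2877, 0.2407]
tcp_rot: [-0.731, 1.755, -1.758]
ft_force: [-0.5, -0.4, -2.1]
grip_width: 0.0186
```

```bash
python3 d.py .482 .0014 .24 -18; python3 - <<'E'
from cell import bot
from h import *
t=bot.camera("top");s=bot.camera("side")
cv2.imwrite("pics/z4.png",np.hstack([cv2.resize(t["color"][130:270,390:530],(390,390)),cv2.resize(s["color"][0:160,300:460],(390,390))]))
E
```

```text
4.3167 [ 0.5305 -0.2877  0.2407] jaw -44.74072603137633 w 0.018611364725707586 q [-0.497   0.4336  0.2476  1.383  -0.      1.8547] F [-0.4955 -0.4373 -2.0706] [-0.0421 -0.0036 -0.0284]
d mm [-171.2388    0.3866 -237.9726] turn [ -0.1093 -26.7407  -0.0038]
```

View pics/z4.png

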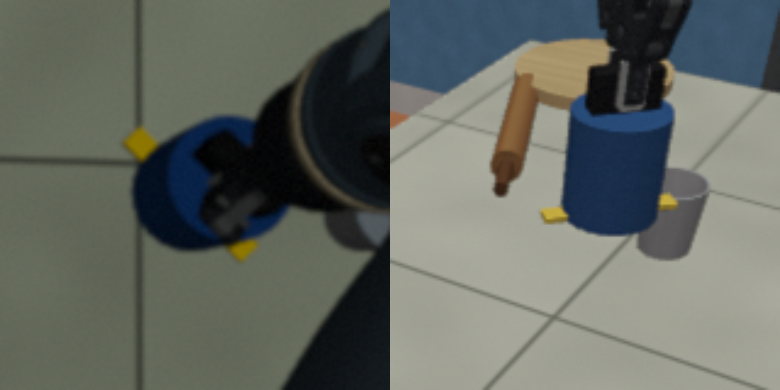

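The shell is lifted and hangs level, with both ears visible. I'll carry it over the dock.

Call:
send_rows:
  moves:
    - [-0.01,0,-0.014,0,-2,0]
    - [-0.027,0,-0.038,0,-4.5,0]
    - [-0.048,0,-0.067,0,-7.5,0]
    - [-0.07,0,-0.097,0,-11,0]
    - [-0.092,0,-0.128,0,-14.5,0]
    - [-0.114,0,-0.158,0,-18,0]
    - [-0.134,0,-0.186,0,-21,0]
    - [-0.152,0,-0.211,0,-24,0]
    - [-0.165,0,-0.229,0,-26,0]
    - [-0.171,0,-0.238,0,-26.7,0]

```text
clock: 5.25
tool_pos: [0.4803, 0.0038, 0.2385]
tcp_rot: [-1.047, 1.436, -1.433]
ft_force: [0.4, -0.3, -1.8]
grip_width: 0.0188
```

Call:
send_rows:
  moves:
    - [0,0,0,0,0,0]
    - [0,0,0,0,0,0]
    - [0,0,0,0,0,0]
    - [0,0,0,0,0,0]

```text
clock: 5.58
tool_pos: [0.4816, 0.0005, 0.239]
tcp_rot: [-1.043, 1.439, -1.439]
ft_force: [-0.1, 0.5, -2.6]
grip_width: 0.0187
```

```bash
python3 d.py .482 .0014 .24 -18; python3 - <<'E'
from cell import bot
from h import *
t=bot.camera("top");s=bot.camera("side")
cv2.imwrite("pics/z5.png",np.hstack([cv2.resize(t["color"][140:280,250:390],(390,390)),cv2.resize(s["color"][90:270,250:430],(390,390))]))
for c,b in((t,(260,140,380,280)),(s,(250,90,430,260))):
    r=[]
    for a,ce,bb in blobs(mask(c,(20,100,60),(35,255,255),b),8):
        p=planepts(c,bb,.1326);print(a,ce,p.mean(0));r.append(p)
    if len(r)==2:
        d=r[0].mean(0)-r[1].mean(0);an=np.arctan2(d[1],d[0]);ax=np.array([np.cos(an),np.sin(an)]);n=np.array([-ax[1],ax[0]])
        q=np.vstack(r);al=q@ax;print("ang",np.degrees(an),"len",np.ptp(al),"mid",ax*(al.min()+al.max())/2+n*np.mean([((p@n).min()+(p@n).max())/2 for p in r]))
E
```

```text
5.5833 [0.4816 0.0005 0.239 ] jaw -18.145376825952816 w 0.018730228017503722 q [ 0.0011  0.1776 -0.1065  1.287  -0.0002  1.8886] F [-0.0769  0.4735 -2.6105] [-0.0229  0.0075 -0.0273]
d mm [-1.0196 -0.9616  0.1356] turn [ 0.0152 -0.1454  0.0185]
13 [368.8462 156.    ] [ 0.4546 -0.0475]
133 [316.015  181.8496] [0.494  0.0515]
469 [338.3113 195.4797] [0.4502 0.0587]
393 [337.6031 215.4122] [0.4309 0.0932]
```

View pics/z5.png

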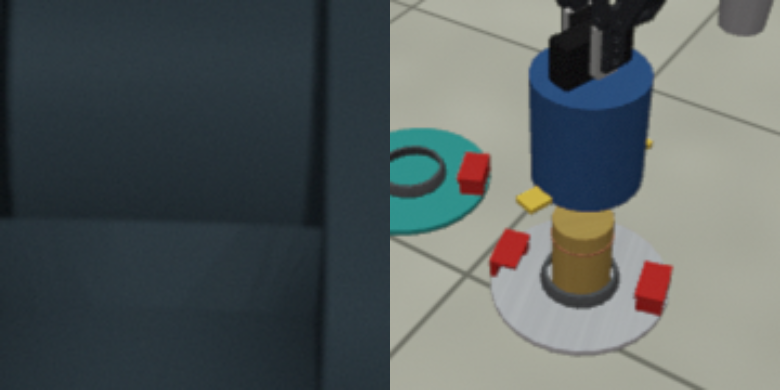

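Side view: the shell hangs concentric above the tin, and one ear shows beyond the gap side. The arm hides it in the top view. Lowering in stages while watching the force.

Call:
send_rows:
  moves:
    - [-0.001,0.01,0,0,0,0]
    - [-0.001,0.02,0,0,0,0]
    - [-0.001,0.03,0,0,0,0]
    - [-0.001,0.04,0,0,0,0]
    - [-0.001,0.05,0,0,0,0]
    - [-0.001,0.06,0,0,0,0]
    - [-0.001,0.07,0,0,0,0]
    - [-0.001,0.08,0,0,0,0]
    - [-0.001,0.088,0,0,0,0]
    - [-0.001,0.088,0,0,0,0]

```text
clock: 6.52
tool_pos: [0.4809, 0.0025, 0.1495]
tcp_rot: [-1.045, 1.439, -1.437]
ft_force: [-0.3, 0.1, -1.1]
grip_width: 0.0187
```

```bash
python3 d.py .482 .0014 .1225 -18; python3 - <<'E'
from cell import bot
from h import *
s=bot.camera("side")
cv2.imwrite("pics/z6.png",cv2.resize(s["color"][120:270,250:430],(720,600)))
E
```

```text
6.5167 [0.4809 0.0025 0.1495] jaw -18.03672668428307 w 0.018677543658653692 q [ 0.0051  0.2194 -0.2853  1.0683 -0.      1.8907] F [-0.2727  0.1289 -1.0611] [ 0.0267  0.0764 -0.028 ]
d mm [ 0.6359 27.0425  1.4352] turn [ 0.1205 -0.0367  0.0422]
```

View pics/z6.png

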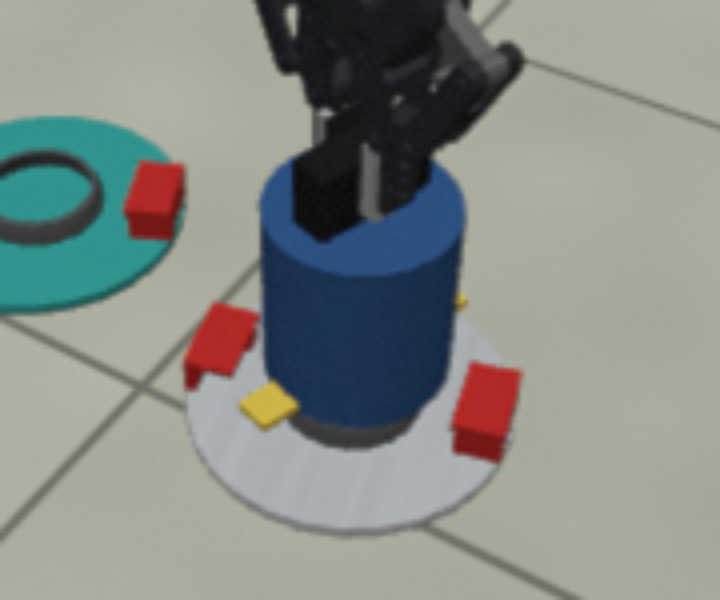

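The mouth is concentric above the ring, and the ear at zoomed (270,405) is in the gap, clear of the clip at (222,340). Lowering the rest of the way.

Call:
send_rows:
  moves:
    - [0,0.006,0.001,0,0,0]
    - [0,0.011,0.001,0,0,0]
    - [0,0.016,0.001,0,0,0]
    - [0,0.02,0.001,0,0,0]
    - [0,0.023,0.001,0,0,0]
    - [0,0.025,0.001,0,0,0]
    - [0,0.026,0.001,0,0,0]
    - [0,0.026,0.001,0,0,0]

```text
clock: 7.23
tool_pos: [0.4826, 0.0021, 0.1252]
tcp_rot: [-1.044, 1.437, -1.437]
ft_force: [0.5, 0.6, -0.9]
grip_width: 0.0191
```

```bash
python3 d.py .482 .0014 .1215 -75.3; python3 - <<'E'
from cell import bot
from h import *
s=bot.camera("side")
cv2.imwrite("pics/z7.png",cv2.resize(s["color"][120:270,250:430],(720,600)))
E
```

```text
7.2333 [0.4826 0.0021 0.1252] jaw -18.03950366382822 w 0.019118080108818707 q [ 0.0044  0.2391 -0.3252  1.0066 -0.      1.8901] F [ 0.4919  0.5668 -0.9312] [-0.0104  0.0193 -0.0039]
d mm [ 0.883   3.6899 -0.3632] turn [ 0.0044 57.2605  0.0068]
```

View pics/z7.png

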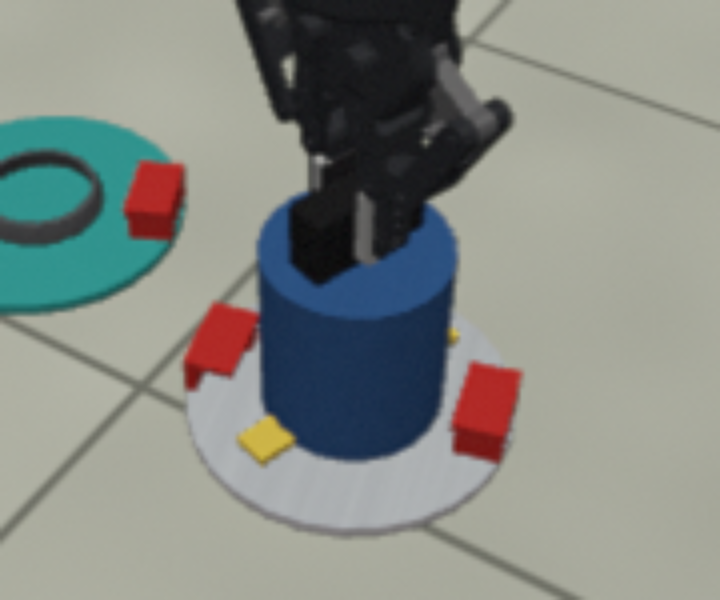

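Mouth is over the ring. Now down another 2.5 mm to rest on the plate.

Call:
send_rows:
  moves:
    - [0,0.001,0,0,0,0]
    - [0,0.002,0,0,0,0]
    - [0,0.003,0,0,0,0]
    - [0,0.003,0,0,0,0]

```text
clock: 7.62
tool_pos: [0.4827, 0.0021, 0.1222]
tcp_rot: [-1.044, 1.437, -1.437]
ft_force: [0.7, -0.2, -1.6]
grip_width: 0.0193
```

```bash
python3 d.py .482 .0014 .122 -75.3
```

```text
7.6167 [0.4827 0.0021 0.1222] jaw -18.037297231855018 w 0.019253074846411408 q [ 0.0044  0.2415 -0.3302  0.9991  0.      1.89  ] F [ 0.6642 -0.1641 -1.5708] [-0.026   0.0321 -0.0289]
d mm [ 0.9092  0.1841 -0.3957] turn [ 0.0027 57.2627  0.0012]
```

Call:
send_rows:
  moves:
    - [0,0.0005,0,0,2,0]
    - [0,0.0005,0,0,5,0]
    - [0,0.0005,0,0,8.5,0]
    - [0,0.0005,0,0,12,0]
    - [0,0.0005,0,0,16,0]
    - [0,0.0005,0,0,20,0]
    - [0,0.0005,0,0,24,0]
    - [0,0.0005,0,0,27,0]
    - [0,0.0005,0,0,29,0]
    - [0,0.0005,0,0,30,0]

```text
clock: 8.45
tool_pos: [0.4828, 0.0022, 0.1221]
tcp_rot: [-0.686, 1.796, -1.796]
ft_force: [-1.2, -0.8, 2.4]
grip_width: 0.0189
```

```bash
python3 d.py .482 .0014 .122 -75.3; python3 - <<'E'
from cell import bot
from h import *
s=bot.camera("side")
cv2.imwrite("pics/z8.png",cv2.resize(s["color"][120:270,250:430],(720,600)))
E
```

```text
8.45 [0.4828 0.0022 0.1221] jaw -48.140364094190524 w 0.01890043053359474 q [ 0.0045  0.2415 -0.3305  0.9983  0.0001  2.4155] F [-1.204  -0.8068  2.4376] [0.076  0.3611 0.0866]
d mm [1.1128 0.067  0.0373] turn [-0.0077 27.1596 -0.0227]
```

View pics/z8.png

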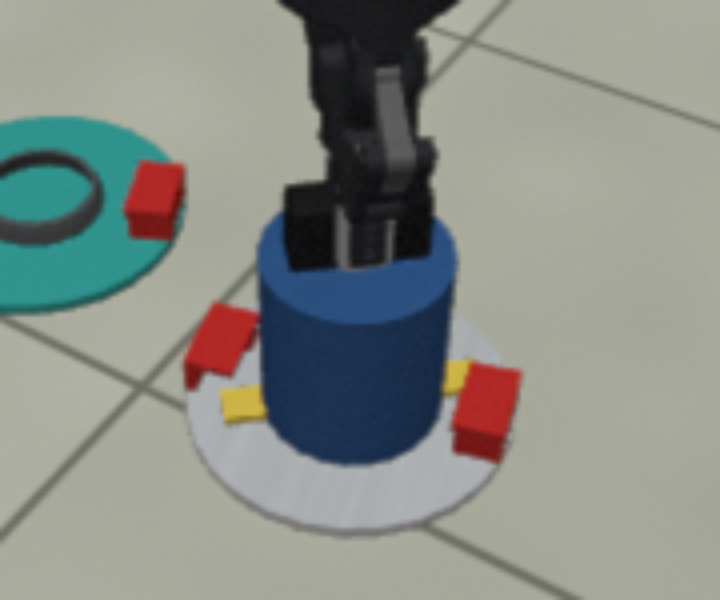

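The ears, at zoomed (243,403) and (460,377), are on the plate and about to pass under the roofs. Continuing the clockwise twist.

Call:
send_rows:
  moves:
    - [0,0,0,0,2,0]
    - [0,0,0,0,5,0]
    - [0,0,0,0,8.5,0]
    - [0,0,0,0,12,0]
    - [0,0,0,0,16,0]
    - [0,0,0,0,20,0]
    - [0,0,0,0,23,0]
    - [0,0,0,0,26,0]
    - [0,0,0,0,28,0]
    - [0,0,0,0,28,0]

```text
clock: 9.33
tool_pos: [0.4829, 0.0021, 0.1221]
tcp_rot: [-0.255, 2.092, -2.092]
ft_force: [-0.5, 1.3, 4.0]
grip_width: 0.0188
```

```bash
python3 d.py .482 .0014 .122 -75.3; python3 - <<'E'
from cell import bot
from h import *
s=bot.camera("side")
cv2.imwrite("pics/z9.png",cv2.resize(s["color"][120:270,250:430],(720,600)))
E
```

```text
9.3333 [0.4829 0.0021 0.1221] jaw -76.07845557400462 w 0.018822614601792246 q [ 0.0044  0.2416 -0.3304  0.9982  0.      2.9031] F [-0.5078  1.2723  3.9743] [ 0.1731  0.0741 -0.1055]
d mm [1.0586 0.0661 0.5054] turn [-0.0075 -0.7785 -0.0326]
```

View pics/z9.png

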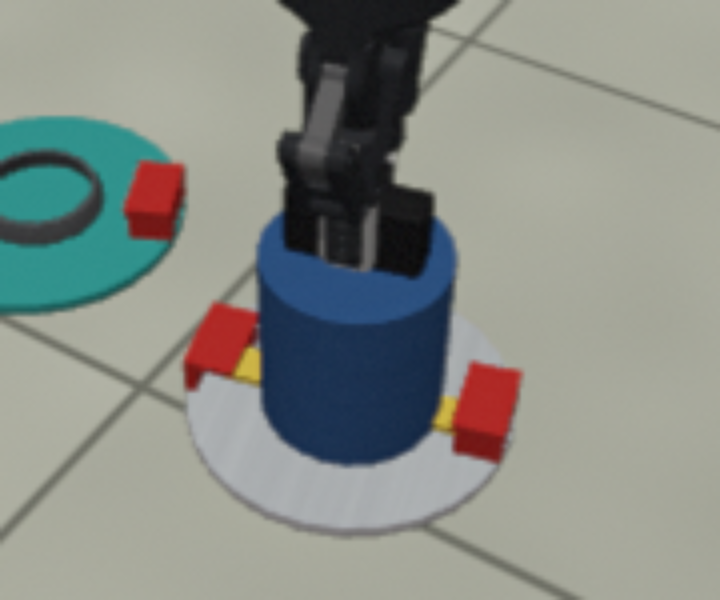

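Both ears are under the clips at zoomed (247,366) and (445,415), lined up with them. Releasing and rising.

Call:
send_rows:
  moves:
    - [0,0,0,0,0,0]
    - [0,0,0,0,0,0]
    - [0,0,0,0,0,0]
    - [0,0,0,0,0,0]
    - [0,0,0,0,0,0]
    - [0,-0.002,0,0,0,0]
  grip: 0.06

```text
clock: 9.88
tool_pos: [0.4824, 0.0021, 0.1236]
tcp_rot: [-0.257, 2.092, -2.092]
ft_force: [-0.8, -0.2, -0.6]
grip_width: 0.0599
```

Call:
send_rows:
  moves:
    - [0,-0.01,0,0,0,0]
    - [0,-0.025,0,0,0,0]
    - [0,-0.045,0,0,0,0]
    - [0,-0.065,0,0,0,0]
    - [0,-0.085,0,0,0,0]
    - [0,-0.105,0,0,0,0]
    - [0,-0.12,0,0,0,0]
    - [0,-0.13,0,0,0,0]

```text
clock: 10.55
tool_pos: [0.4831, 0.0021, 0.2563]
tcp_rot: [-0.254, 2.091, -2.091]
ft_force: [1.2, 0.0, -0.0]
grip_width: 0.0599
```

```bash
python3 d.py .35 .35 .25 -76
```

```text
10.55 [0.4831 0.0021 0.2563] jaw -76.03374873953864 w 0.05994682899292316 q [ 0.0044  0.1749 -0.0663  1.3272 -0.      2.9022] F [ 1.1977  0.0359 -0.0124] [-0.0322 -0.0444  0.0149]
d mm [  45.2088    5.951  -369.7206] turn [-0.0327 -0.0337 -0.1313]
```

Call:
send_rows:
  moves:
    - [0.004,0,-0.03,0,-5,0]
    - [0.008,0,-0.065,0,-10,0]
    - [0.012,0,-0.1,0,-15,0]
    - [0.016,0,-0.135,0,-20,0]
    - [0.02,0,-0.17,0,-25,0]
    - [0.025,0,-0.205,0,-30,0]
    - [0.03,0,-0.24,0,-35,0]
    - [0.035,0,-0.27,0,-40,0]
    - [0.04,0,-0.3,0,-45,0]
    - [0.04,0,-0.3,0,-45,0]

```text
clock: 11.38
tool_pos: [0.3695, 0.2872, 0.2539]
tcp_rot: [-0.909, 1.591, -1.588]
ft_force: [1.3, -0.9, -0.1]
grip_width: 0.0601
```

```bash
python3 - <<'E'
from cell import bot
from h import *
print(bot.sense()["q"])
t=bot.camera("top");s=bot.camera("side")
db=(275,175,355,265)
cl=[]
for a,ce,b in blobs(mask(t,(0,180,100),(8,255,255),db)|mask(t,(172,180,100),(180,255,255),db),10):
    p=planepts(t,b,.026);cl.append(p.mean(0));print("clip",a,p.mean(0))
for b in bar(t,db,.132): print(b)
cv2.imwrite("pics/z10.png",np.hstack([cv2.resize(t["color"][170:270,270:370],(390,390)),cv2.resize(s["color"][110:270,250:410],(390,390))]))
cv2.imwrite("pics/top9.png",t["color"])
E
```

```text
[ 0.66    0.1464 -0.1063  1.318   0.0012  2.763 ]
clip 155 [0.5432 0.017 ]
clip 154 [ 0.4228 -0.0145]
(np.int32(305), array([313.3541, 218.9639]), array([0.4817, 0.002 ], dtype=float32), np.float32(13.720413), ((481.5028991699219, 1.8279552459716797), (61.14119338989258, 20.143686294555664), 14.218385696411133))
```

View pics/z10.png

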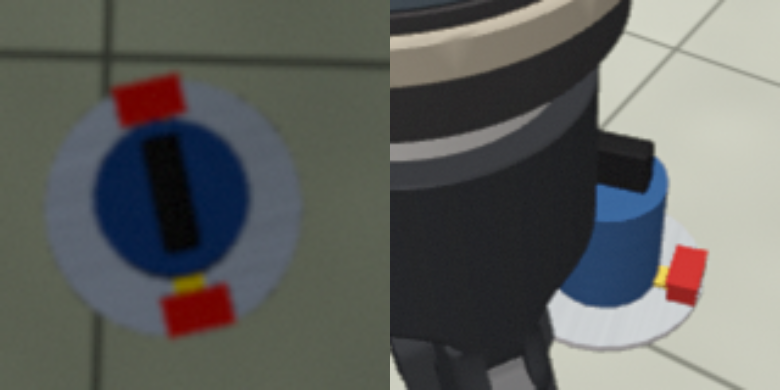

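View pics/top9.png

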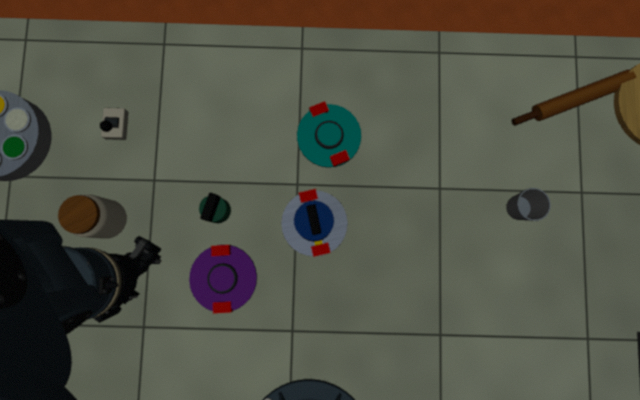

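The shell is centred at about (0.482, 0.002). Its bar is at 14° and the clips are at 14.7°. The green shell is still at (214,208), and the gripper is clear. One short settling move, then I'll hand in.

Call:
send_rows:
  moves:
    - [0,0,0,0,0,0]
    - [0,0,0,0,0,0]
    - [0,0,0,0,0,0]

```text
clock: 11.73
tool_pos: [0.3719, 0.2829, 0.2539]
tcp_rot: [-0.901, 1.597, -1.597]
ft_force: [0.8, 0.5, 1.3]
grip_width: 0.0605
```

```bash
python3 -c "
from cell import bot
print(bot.close_job())"
```

```text
the job is handed in; nothing more can be done
None
```

The canister is closed and the job is handed in, at about 12 s of the 42 s allowed; the hand-in gives no verdict. I picked the blue shell up by its bar and lowered it over the tin with the ears in the gaps. Then I twisted it clockwise about 58° in all, released it and moved the arm clear.

**Last checks:**
- **Position:** in the top view the shell is within about 2 mm of the dock's centre. It stopped about 8 mm above the worktop when lowered, the same height as the plate.
- **Ears:** the bar lies at about 14° and the line of the clips at 14.7°. Both ears showed under the roofs in the side view just before release. I stopped at the measured clip angle rather than turning on to the end stop, so I never felt the stop.
- **Force:** the wrist force stayed below about 8 N in every reading.
- **Green shell:** it is at the same place in the picture as at the start.

**Not seen directly:** the tin is hidden inside the shell, so I could not see that it is upright. I felt no unexpected resistance on the way down. The arm hid part of the shell in the final side view.

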